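# Snap the cover onto the dish chamber and keep it pressed

### The job

Take the white cover by its blue grip bar, lower it level onto the dish chamber and press it straight down until both black spring clips snap over its edges. Then keep pressing so that the orange seal is squeezed well beyond what the clips alone hold, and finish like that, with the gripper still on the cover and pressing it down firmly. Leave the other things on the table alone.

Things in the scene. Friction and masses are not known exactly. Their poses are not given: they have to be found in the camera images.
- cover_grip (a point): Middle of the blue upright grip bar on the loose white cover, 32 mm above the cover's underside; the point to grasp. Bar: 16 mm thick along x (grasp across this), 30 mm along y, its top 46 mm above the underside. Axes as the cover's. Grip firmly (40 N or more): pressing the cover home takes up to about 20 N.
- cover_under (a point): Centre of the cover's underside, 32 mm straight below cover_grip, same axes.
- cover: The loose cover, some 90 g, lying flat on the table: a plate 70 mm (x) x 60 mm (y) x 6 mm thick with the bar on its centre. Origin at the centre of its underside, z up. It goes on with its x along the chamber's x (ends of the bar toward the clips), centred; a half turn about z fits as well.
- chamber: Dish chamber, fixed to the table. Origin: centre of its underside, z up. Foot 104 x 100 x 8 mm; block 82 (x) x 60 (y) mm, top 22 mm above the table, dish in its well, orange seal ring on top. Cheeks at its +x and -x sides guide the cover: 34 mm along y, 74 mm apart, flaring outward from 34 to 41 mm height. Black spring clips at its +y and -y sides, 22 mm wide, tops 42 mm high.
- chamber_seat (a point): Centre of the free seal's top, 26 mm above the chamber's origin, same axes. Heights of the cover's underside above the table: touches the clips' ramps at about 39 mm, greatest force at 33 to 34 mm, snaps in at 27 to 28 mm (the hooks pull it down a little), held at about 25 mm by the clips alone, stops hard on the block at 22 mm (which may be pressed on).
- clip_left (a joint): Angle of the spring clip on the chamber's +y side, rad: 0 at rest, grows as the hook is spread outward (about 0.12 as the cover's edge passes). The edge slides down the hook's slanted inner side (force rises to 10 to 15 N for both clips), then the hook snaps 3 mm over the plate's top and the force drops. Hook's underside 31 mm above the table.
- clip_right (a joint): The same for the clip on the chamber's -y side.
- seal (a joint): Squeeze of the orange springy seal ring (58 mm across) in m: 0 free, about 0.001 when the snapped cover is held by the clips alone, 0.004 when the cover is pressed onto the block. Stiffness about 2.5 N per mm.
- bottle_oil: Bystander: amber bottle with white cap, 42 mm across, 88 mm tall; origin under its centre.
- waste_pot: Bystander: white open pot, 60 mm across, 62 mm tall; origin under its centre.
- tip_box: Bystander: blue pipette tip box with clear lid, 70 x 110 x 62 mm; origin under its centre.
- marker_red: Bystander: white and red marker lying flat, 132 mm long, 12 mm high; origin under its centre.
- dish_60_a: Bystander: clear culture dish, 54 mm across, 12 mm high; origin under its centre.
- microscope: Large fixed microscope on the right of the table (to -y of about -0.30 m), over 0.5 m tall; keep the whole arm clear of it, also when first swinging in from beside it. Origin under its stand.
There are look-alikes about, which are no part of the job. What is shaped like the cover but yellow is not meant.

How it is judged:
By the outcome, as a careful person would: the job done as asked, in the order asked, and still so for the second after the job is handed in, while the arm keeps its last pose, push and grip.
It also fails if it takes over 48 s, if anything falls off the work surface, if the arm or the gripper's body presses on something with over 40 N, if the wrist force passes 120 N, or if a joint passes its speed limit or range.

### The arm

A 7-joint arm with a two-finger parallel gripper is mounted at the origin on a cart in front of the work surface, level with it; the furniture and walls round the work are solid. World frame = base frame: x ahead of the robot, y to its left, z up, the work surface at z = 0. Lengths are in m, angles in rad, forces in N, time in s.
With the tool pointing down it reaches from about 0.425 to 0.825 m from the base axis. Payload 3.6 kg.
Tool frame: the origin (TCP) lies on the centre line of the jaws, within the pads' length; the fingertips stand 22 mm ahead of it and the grasp point (between the pads) lies 3 mm ahead of it; z points along the fingers, y is the line along which they close (so a half turn about z gives the same grasp; the last joint's range is limited). The gripper opens to 93 mm and grips with 3 to 60 N. Pads are 15 mm wide; open, the fingers measure 128 mm over their backs; the gripper's body (75 mm by 188 mm) begins 65 mm behind the grasp point.
Start: joints at [-1.31, 0.615, -0.013, 1.423, 0.008, 1.103, -0.04], TCP at [0.184, 0.623, 0.241] pointing down, gripper open.
Joint ranges: [-3.12, 3.12], [-0.3, 2.06], [-1.34, 1.32], [0.26, 2.42], [-1.36, 4.5], [0.01, 1.98], [-2.84, 2.84]. Speed limits (rad/s): [2.79, 2.79, 3.14, 3.14, 3.14, 3.14, 3.14].

### API

Orientations are given as a unit quaternion [x, y, z, w].
In Python, from cell import robot gives the robot as it stands. The module is installed in compiled form; this text tells all that it offers. Calls block until the motion is done:
- robot.reach(position, orientation): joint-space move of the TCP to a pose.
- robot.servo_line(position, attitude=None, vel=0.15, threshold=None): straight line of the TCP; attitude=None keeps the orientation; vel is the mean speed in m/s. With threshold (N) it stops when the force on the tool has changed by that much, and returns True; else False.
- robot.move_j(angles): joint-space move.
- robot.open_gripper() and robot.grasp(): open the fingers fully, or close them until they stop; the grip force is fixed at half the most.
- robot.hold(seconds).
- robot.solve_ik(position, orientation): joint angles nearest the present ones, or None.
- robot.get_obs(): the state.
- robot.get_image(name): name is "scene" or "top" or "wrist"; returns the picture (480x640x3 uint8, red, green, blue); there is no depth.
- robot.calibration(name): a dict with "K" (3x3 intrinsics, pixels), "view" (4x4, takes a point from world to camera coordinates). Camera axes: x right, y up, looking along -z (the intrinsics and any distortion apply to the point x, -y, -z); pixel columns grow to the right and rows downward; lengths in m; the calibration is good to about 2 mm. A picture is of the moment at which its call begins: read the wrist's pose just before it. calibration takes no time and is no camera call; for the wrist camera it gives the pose at the moment of the call.
A pose or a line that the arm cannot do raises robot.Unreachable and nothing moves.
- robot.sign_off(): hands the job in; it is judged then, once.
The state is a dict: "clock": time; "q": joint angles; "qd": joint speeds; "joint_efforts": joint torques, N m; "eef_pos": TCP position; "ee_rot": TCP orientation; "ft_force": force on the tool from outside, world axes, zero at the start; "ft_torque": the same for the moment, N m; "opening": opening from 0.0 (shut) to 1.0 (fully open); "gripper_force": force on a finger pad.
Only numpy, scipy, OpenCV 4.12 (cv2) and the standard library are available. Lean on these libraries where they do the work, as an engineer would, in place of code of your own. Each camera call takes 0.05 s, during which the arm holds its last target. There are 200 camera calls.

## Working session

There is one attempt and no reset: what is moved stays moved. The work goes in short steps, each a Python script; the robot and the scene stay as the last script left them, time stands still between calls to the robot, and variables do not carry over. Pictures are saved under pics/ and viewed, at most 10 in all, crops included, and the job is handed in when it is done.

```bash
mkdir -p pics; ls; python3 - <<'E'
from cell import robot
import cv2,numpy as np
for n in("scene","top"):
    im=robot.get_image(n); cv2.imwrite(f"pics/{n}0.png",im[:,:,::-1])
    c=robot.calibration(n); print(n,{k:np.round(v,4).tolist() if k in("K","view") else v for k,v in c.items()})
o=robot.get_obs(); print({k:np.round(v,3).tolist() for k,v in o.items()})
E
```

```text
pics
scene {'K': [[464.286, 0.0, 309.8472], [0.0, 464.286, 242.067], [0.0, 0.0, 1.0]], 'view': [[0.687, -0.7263, -0.0216, -0.5028], [0.4692, 0.4207, 0.7764, -0.2826], [-0.5548, -0.5436, 0.6298, -1.0001], [0.0, 0.0, 0.0, 1.0]]}
top {'K': [[483.7876, 0.0, 319.8652], [0.0, 483.7876, 240.3322], [0.0, 0.0, 1.0]], 'view': [[-0.0312, -0.9995, -0.001, -0.1128], [0.9769, -0.0307, 0.2113, -0.6033], [-0.2112, 0.0056, 0.9774, -0.9595], [0.0, 0.0, 0.0, 1.0]]}
{'clock': 0.1, 'q': [-1.311, 0.616, -0.013, 1.425, 0.008, 1.103, -0.04], 'qd': [-0.002, -0.004, 0.0, -0.004, 0.001, 0.001, 0.001], 'joint_efforts': [0.001, -46.005, 0.21, -16.625, -0.061, 0.017, 0.0], 'eef_pos': [0.184, 0.623, 0.24], 'ee_rot': [0.143, 0.99, -0.001, -0.0], 'ft_force': [-0.211, 0.861, -0.684], 'ft_torque': [-0.032, -0.023, -0.018], 'gripper_force': 0.0, 'opening': 1.001}
```

View pics/top0.png

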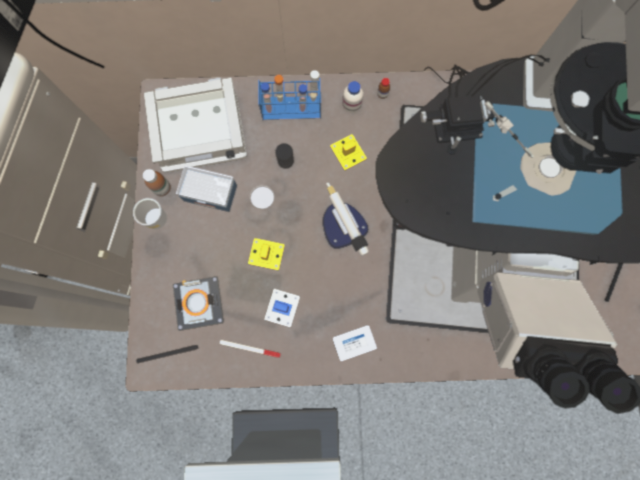

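View pics/scene0.png

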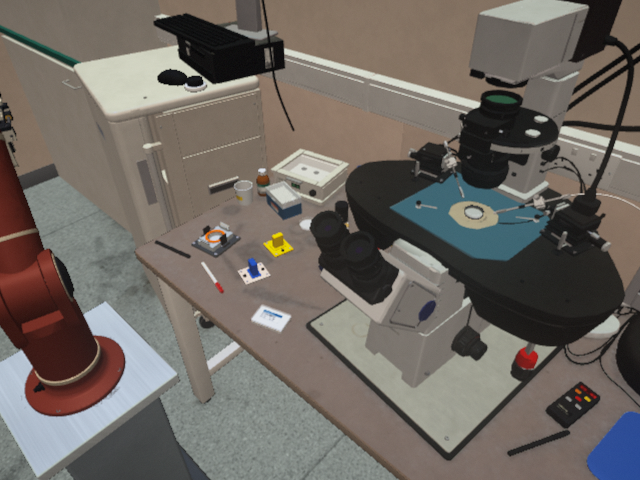

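The top view has three cover-shaped candidates: yellow at (266,254), yellow at (349,151), and white with a blue bar at (282,308). There is also a white card with a blue label at (354,344). The white one with the blue bar fits the description. The chamber is at (197,302). I'll confirm this in one enlarged crop and measure at the same time.

```bash
cat > h.py <<'E'
import numpy as np,cv2
def ray(c,px):
    """camera centre and world ray directions for pixels (no distortion)"""
    K,V=np.array(c["K"]),np.array(c["view"]); R=V[:3,:3]; C=-R.T@V[:3,3]
    p=np.c_[np.atleast_2d(px),np.ones(len(np.atleast_2d(px)))]@np.linalg.inv(K).T
    return C,(p*[1,-1,-1])@R
def onplane(c,px,z):
    C,d=ray(c,px); return C+d*((z-C[2])/d[:,2])[:,None]
def proj(c,P):
    V=np.array(c["view"]); q=(np.atleast_2d(P)@V[:3,:3].T+V[:3,3])*[1,-1,-1]; q=q@np.array(c["K"]).T; return q[:,:2]/q[:,2:]
def blobs(mask,amin=15):
    n,l,s,ce=cv2.connectedComponentsWithStats(mask.astype(np.uint8))
    return [(s[i,4],ce[i],l==i) for i in range(1,n) if s[i,4]>=amin]
def rect(m):
    c,_=cv2.findContours(m.astype(np.uint8),0,2); return cv2.minAreaRect(max(c,key=cv2.contourArea))
E
python3 - <<'E'
from cell import robot
from h import *
im=cv2.imread("pics/top0.png"); c=robot.calibration("top"); print(c.keys())
cr=im[262:342,160:310]; cv2.imwrite("pics/crop1.png",cv2.resize(cr,None,fx=5.2,fy=5.2,interpolation=cv2.INTER_CUBIC))
h=cv2.cvtColor(im,cv2.COLOR_BGR2HSV); H,S,V=cv2.split(h)
roi=np.zeros(H.shape,bool); roi[262:342,160:310]=1
for n,m,z in(("blue",(H>95)&(H<130)&(S>140)&(V>90),.04),("orange",(H<20)&(S>150)&(V>150),.026),("white",(S<40)&(V>200),.006),("black",(V<50),.04)):
    for a,ce,mm in blobs(m&roi): print(n,a,ce.round(1),onplane(c,ce,z).round(4),rect(mm))
E
```

```text
dict_keys(['K', 'view'])
blue 77 [281.4 305.8] [[ 0.4663 -0.0464  0.04  ]] ((281.94122314453125, 306.2353210449219), (14.067066192626953, 6.305926322937012), 14.03624439239502)
orange 102 [192.2 302. ] [[0.4816 0.1452 0.026 ]] ((195.50003051757812, 302.0), (23.33452033996582, 24.748737335205078), 45.0)
white 146 [193.7 288.3] [[0.5133 0.1479 0.006 ]] ((194.17568969726562, 289.0540771484375), (10.028338432312012, 26.3038387298584), 80.53767395019531)
white 618 [281.8 307.5] [[ 0.4654 -0.0446  0.006 ]] ((281.7432556152344, 307.45947265625), (27.129423141479492, 32.34944534301758), 17.10272979736328)
white 240 [196.6 302.4] [[0.4821 0.1408 0.006 ]] ((197.0, 302.5), (17.0, 16.0), 90.0)
white 166 [197.5 315.8] [[0.4531 0.1382 0.006 ]] ((197.43243408203125, 314.5946044921875), (11.507928848266602, 26.96143341064453), 80.53767395019531)
```

View pics/crop1.png

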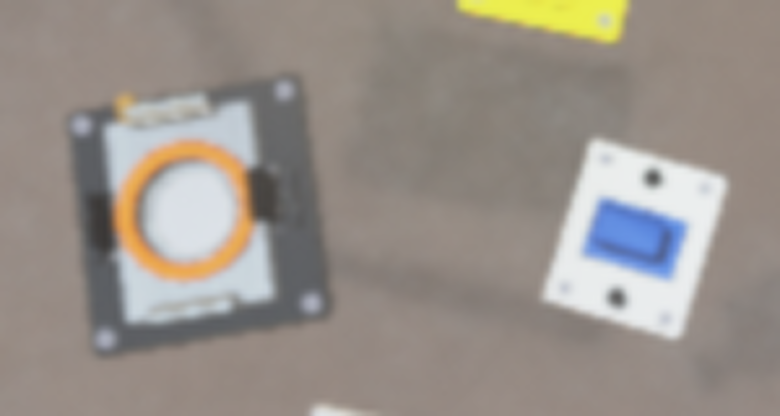

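The crop confirms it: a white plate with a blue bar (crop ~(635,240)), long side near world x. The chamber has its clips left and right (crop (105,220) and (262,195)) and its cheeks top and bottom. Before swinging in I'll find the tall cabinet's near corner, at scene (108,128).

```bash
python3 - <<'E'
from cell import robot
from h import *
s=robot.calibration("scene");t=robot.calibration("top")
C,d=ray(s,[[108,128],[75,70],[262,75],[130,232],[150,262]])
print("C",C)
for y in(.28,.32,.36): print(y,[(C+k*(y-C[1])/k[1]).round(3).tolist() for k in d[[0,2,3]]])
for z in(0,-.75): print(z,onplane(t,[[128,330],[130,150],[0,325]],z).round(3).tolist())
print("table corner",onplane(t,[[128,388],[143,78]],0).round(3), onplane(s,[[140,248]],0))
for p in([.12,.42,.3],[.3,.32,.3],[.44,.05,.3]):
    q=robot.solve_ik(p,[0,1,0,0]); print(p,None if q is None else np.round(q,2))
E
```

```text
C [-0.07682262 -0.78992823  0.83843522]
0.28 [[0.336, 0.28, 0.361], [0.831, 0.28, 0.354], [0.307, 0.28, 0.063]]
0.32 [[0.351, 0.32, 0.343], [0.864, 0.32, 0.336], [0.321, 0.32, 0.034]]
0.36 [[0.367, 0.36, 0.325], [0.898, 0.36, 0.318], [0.335, 0.36, 0.005]]
0 [[0.428, 0.29, 0.0], [0.844, 0.307, 0.0], [0.447, 0.568, 0.0]]
-0.75 [[0.459, 0.582, -0.75], [1.169, 0.612, -0.75], [0.492, 1.057, -0.75]]
table corner [[0.307 0.283 0.   ]
 [1.03  0.285 0.   ]] [[0.31790455 0.27682674 0.        ]]
[0.12, 0.42, 0.3] [-1.26  0.22 -0.1   1.9   0.03  1.02  0.2 ]
[0.3, 0.32, 0.3] [-0.84  0.22 -0.03  1.9   0.01  1.02  0.69]
[0.44, 0.05, 0.3] [-0.35  0.23  0.23  1.9  -0.06  1.02  1.48]
```

```bash
cat >> h.py <<'E'
from scipy.spatial.transform import Rotation as Ro
def quat(a):
    """tool down, closing line (tool y) at yaw a from world x"""
    c,s=np.cos(a),np.sin(a)
    return Ro.from_matrix([[-s,c,0],[c,s,0],[0,0,-1]]).as_quat()
E
python3 - <<'E'
from cell import robot
from h import *
for a in(-.26,-.26+np.pi):
    for p in([.466,-.046,.05],[.483,.142,.1],[.45,.06,.3]):
        q=robot.solve_ik(p,quat(a)); print(a,p,None if q is None else np.round(q,2))
o=robot.get_obs()
p=o["eef_pos"]; R=o["ee_rot"]
robot.servo_line([.17,.58,.42],vel=.2)
robot.reach([.14,.44,.46],R)
a=-.1 if abs(robot.solve_ik([.45,.06,.3],quat(-.1))[6])<1.5 else -.1+np.pi
robot.reach([.45,.06,.46],quat(a))
robot.servo_line([.45,.06,.33],vel=.2)
o=robot.get_obs(); print(o["clock"],o["eef_pos"],o["q"],o["ft_force"])
c=robot.calibration("wrist"); im=robot.get_image("wrist"); cv2.imwrite("pics/w1.png",im[:,:,::-1]); np.savez("w1.npz",**c)
print(proj(c,[[.466,-.046,0],[.483,.142,.026]]))
E
```

```text
-0.26 [0.466, -0.046, 0.05] [-0.06  0.66  0.16  2.12 -0.27  0.38  0.06]
-0.26 [0.483, 0.142, 0.1] [-0.56  0.61  0.35  2.   -0.36  0.58 -0.23]
-0.26 [0.45, 0.06, 0.3] [-0.61  0.28  0.56  1.88 -0.17  1.04 -0.24]
2.8815926535897933 [0.466, -0.046, 0.05] [ 0.28  0.67 -0.34  2.11  0.51  0.43  2.42]
2.8815926535897933 [0.483, 0.142, 0.1] [-0.08  0.62 -0.37  1.99  0.37  0.6   2.18]
2.8815926535897933 [0.45, 0.06, 0.3] [-0.1   0.25 -0.1   1.86  0.03  1.03  2.67]
4.4 [0.45069047 0.06029477 0.33083297] [-0.75090789  0.26768196  0.74337693  1.82508804 -0.20002705  1.12340575
 -0.03769607] [0.31304134 0.33302127 0.67750286]
[[340.25495113 272.52075018]
 [341.8282891  133.95693454]]
```

View pics/w1.png

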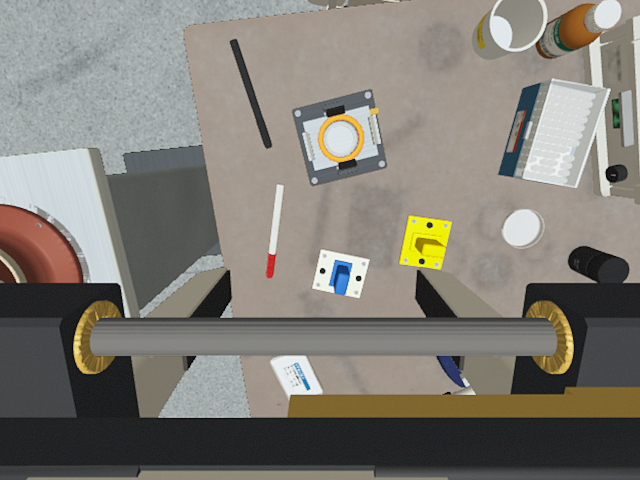

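The wrist view shows the cover at (341,275), the chamber at (340,138) with its clips at (335,110) and (347,165), and the yellow decoy at (427,243). Next I'll measure both on their planes.

```bash
cat >> h.py <<'E'
def measure(im,c,which):
    """im BGR; returns list of (name, xy centre, yaw of long side mod 180 deg, sizes)"""
    H,S,V=cv2.split(cv2.cvtColor(im,cv2.COLOR_BGR2HSV)); out=[]
    specs=dict(plate=((S<45)&(V>190),.006,(.06,.07)),bar=((H>100)&(H<125)&(S>140)&(V>60),.046,(.016,.03)),
      ring=((H>8)&(H<22)&(S>150)&(V>150),.026,(.058,.058)),foot=((V>55)&(V<115)&(S<75),.008,(.1,.104)))
    for n in which:
        m,z,sz=specs[n]
        m=cv2.morphologyEx(m.astype(np.uint8),cv2.MORPH_CLOSE,np.ones((3,3),np.uint8))
        for k in cv2.findContours(m,cv2.RETR_EXTERNAL,cv2.CHAIN_APPROX_NONE)[0]:
            if len(k)<20: continue
            P=onplane(c,k[:,0].astype(float),z)[:,:2]
            (ce,wh,a)=cv2.minAreaRect((P*1000).astype(np.float32))
            if all(abs(np.sort(wh)/1000-sz)<.012):
                if wh[0]<wh[1]: a+=90
                out.append((n,np.round(ce,1),round((a+45)%180-45,1),np.round(wh,1),k[:,0].mean(0).round()))
    return out
E
python3 - <<'E'
from h import *
c=dict(np.load("w1.npz")); im=cv2.imread("pics/w1.png")
for r in measure(im,c,["plate","bar","ring","foot"]): print(*r)
E
```

```text
plate [465.5 -45.5] -18.2 [60.1 70.1] [340. 273.]
plate [704. 246.] -5.6 [54.8 67.9] [519.  27.]
ring [481.2 137.3] 8.2 [55.3 55.2] [341. 138.]
foot [481.1 137.1] 8.2 [102.4  98.7] [340. 138.]
```

```bash
python3 - <<'E'
from cell import robot
from h import *
def look(n,which):
    robot.hold(.15); c=robot.calibration("wrist"); im=robot.get_image("wrist")[:,:,::-1].copy(); cv2.imwrite(f"pics/{n}.png",im); np.savez(n+".npz",**c)
    for r in measure(im,c,which): print(*r)
a=np.radians(-18.2)
robot.servo_line([.478,.06,.21],attitude=quat(np.radians(8.2)),vel=.15); look("w2",["ring","foot"])
robot.reach([.4655,-.0455,.16],quat(a)); look("w3",["plate","bar"])
o=robot.get_obs(); print(o["clock"],o["eef_pos"],o["q"],o["ft_force"])
E
```

```text
ring [481.4 137.3] 98.3 [55.1 55.5] [337. 137.]
foot [481.3 136.8] 8.3 [102.4  98.8] [330. 137.]
plate [465.7 -46.2] -18.0 [57.9 69.7] [322. 229.]
bar [ 595.8 -139.4] 63.9 [27.2 14.9] [515. 303.]
bar [467.6 -40.3] 72.0 [38.  21.4] [322. 232.]
6.3667 [ 0.46620207 -0.04412283  0.16038774] [-0.40396171  0.52467159  0.66435298  2.04488898 -0.4843836   0.72816924
  0.25100054] [-0.47781037 -0.33030956 -0.02759779]
```

```bash
python3 -c "
import cv2,numpy as np
a=cv2.imread('pics/w2.png');b=cv2.imread('pics/w3.png')
cv2.imwrite('pics/w23.png',cv2.resize(np.hstack([a,b]),(800,300),interpolation=cv2.INTER_AREA))"
```

```text
(no output)
```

View pics/w23.png

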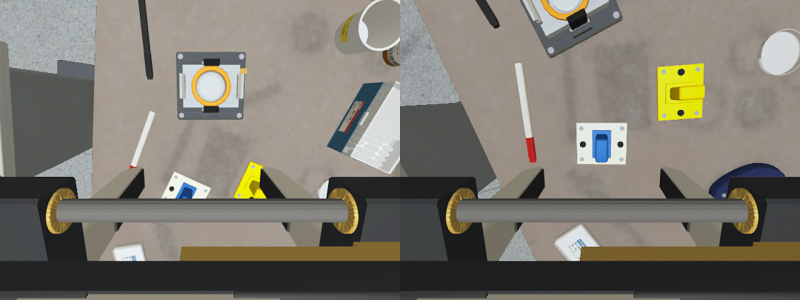

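Both views agree: the cover is at (465.6, -45.6) mm with yaw -18°, and the chamber at (481.3, 137.0) mm with yaw 8.2°. The grip force is fixed at 30 N, so I'll grasp low with the fingertips just above the plate. The tips can then bear on the plate if the bar slips.

```bash
python3 - <<'E'
from cell import robot
from h import *
q=quat(np.radians(-18.1))
P=lambda s:(lambda o:print(s,round(o["clock"],2),np.round(o["eef_pos"],4),np.round(o["ft_force"],2),np.round(o["ft_torque"],2),round(o["opening"],3),round(o["gripper_force"],1)))(robot.get_obs())
robot.servo_line([.4655,-.0456,.08],attitude=q,vel=.12); robot.hold(.2); P("above")
print(robot.servo_line([.4655,-.0456,.0298],attitude=q,vel=.06,threshold=8)); robot.hold(.3); P("down")
robot.grasp(); robot.hold(.2); P("grasped")
robot.servo_line([.4655,-.0456,.11],attitude=q,vel=.1); robot.hold(.3); P("lifted")
o=robot.get_obs(); print(Ro.from_quat(o["ee_rot"]).as_matrix().round(3))
c=robot.calibration("wrist"); im=robot.get_image("wrist")[:,:,::-1].copy(); cv2.imwrite("pics/w4.png",im); np.savez("w4.npz",**c)
E
```

```text
above 7.38 [ 0.466  -0.0456  0.0806] [ 0.15 -0.26 -0.21] [-0.1   0.08  0.02] 0.999 0.0
False
down 8.67 [ 0.4657 -0.0456  0.03  ] [0.48 0.35 0.06] [-0.11  0.07 -0.03] 0.997 0.0
grasped 10.04 [ 0.4655 -0.0456  0.0298] [-0.34 -0.68 -0.24] [-0.05  0.14 -0.01] 0.173 30.0
lifted 11.29 [ 0.4653 -0.0457  0.1096] [ 0.86 -0.59 -0.33] [-0.03  0.1   0.02] 0.17 30.0
[[ 0.311  0.95  -0.001]
 [ 0.95  -0.311 -0.   ]
 [-0.    -0.001 -1.   ]]
```

View pics/w4.png

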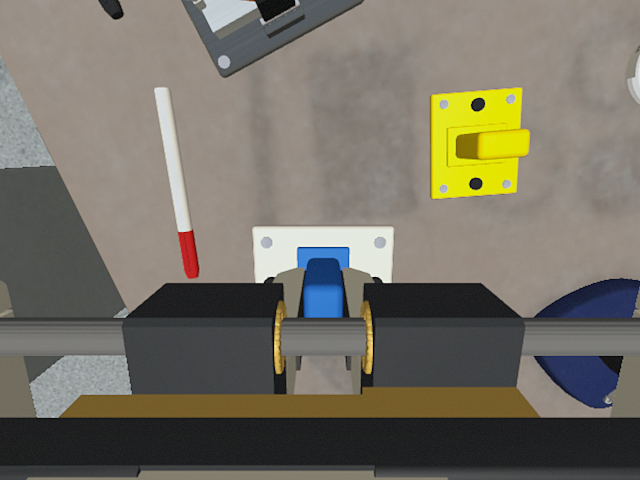

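The cover is held: its far edge runs (253,227)–(394,227), level and square to the jaws. I'll check its offset in the hand from that edge, carry it over the chamber, and lower it until it meets the clips.

```bash
python3 - <<'E'
from cell import robot
from h import *
P=lambda s:(lambda o:print(s,round(o["clock"],2),np.round(o["eef_pos"],4),np.round(o["ft_force"],2),np.round(o["ft_torque"],2),round(o["opening"],3),round(o["gripper_force"],1)))(robot.get_obs())
o=robot.get_obs(); c=dict(np.load("w4.npz")); im=cv2.imread("pics/w4.png").astype(int)
S=cv2.cvtColor(im.astype(np.uint8),cv2.COLOR_BGR2HSV)
w=(S[...,1]<45)&(S[...,2]>190)
rows=[(x,200+np.argmax(w[200:260,x])) for x in range(262,387,4)]
cols=[(x0+np.argmax(w[y,x0:x0+60]) if 1 else 0) for y in range(235,275,4) for x0 in(225,)]
colr=[420-np.argmax(w[y,420:360:-1]) for y in range(235,275,4)]
ys=range(235,275,4)
R=Ro.from_quat(o["ee_rot"]).as_matrix(); zt=o["eef_pos"][2]-.0298+.006
T=lambda px:((onplane(c,np.array(px,float),zt)-o["eef_pos"])@R)*1000
e=T(rows); print("front edge tool x",e[:,0].mean().round(2),"slope deg",np.degrees(np.polyfit(e[:,1],e[:,0],1)[0]).round(2))
print("sides tool y",T(list(zip(cols,ys)))[:,1].mean().round(2),T(list(zip(colr,ys)))[:,1].mean().round(2))
q=quat(np.radians(8.25)); 
robot.reach([.4813,.137,.14],q); robot.hold(.2); P("over")
robot.servo_line([.4813,.137,.078],attitude=q,vel=.1); robot.hold(.4); P("near")  # underside ~48 mm
im=robot.get_image("wrist")[:,:,::-1].copy(); cv2.imwrite("pics/w5.png",im)
E
```

```text
front edge tool x 28.99 slope deg 0.08
sides tool y -33.51 34.8
over 12.31 [0.4814 0.1345 0.1399] [-0.09 -0.7  -1.26] [-0.08  0.06  0.  ] 0.172 30.0
near 13.47 [0.4814 0.1371 0.0783] [ 0.29 -0.46 -0.05] [-0.06  0.05  0.03] 0.168 30.0
```

View pics/w5.png

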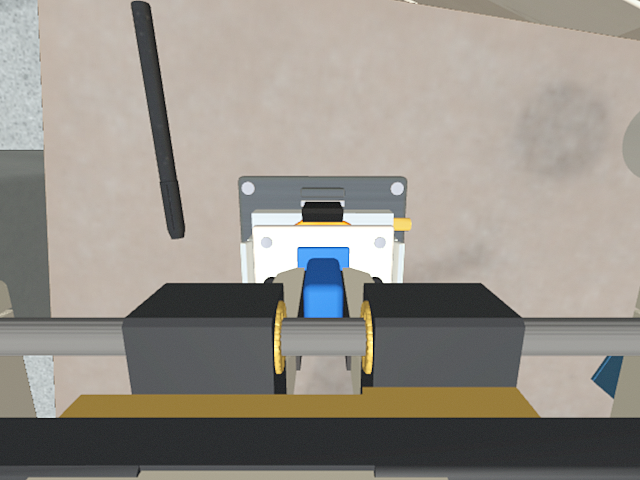

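The cover is centred between the cheeks: its edges are at columns 253 and 394, the cheeks at 241 and 405, and the clip is straight ahead at (322,212). Now I'll press down in steps and log the force.

```bash
python3 - <<'E'
from cell import robot
from h import *
q=quat(np.radians(8.25))
for u in (40,37,35,34,33,32,31,30,29,28,27,26,25,24,23.5):
    robot.servo_line([.4813,.137,u/1000+.0298],attitude=q,vel=.02); robot.hold(.1)
    o=robot.get_obs(); print(u,round(o["clock"],2),np.round(np.array(o["eef_pos"])*1000,1),np.round(o["ft_force"],1),np.round(o["ft_torque"],2),round(o["opening"],3))
    if np.linalg.norm(o["ft_force"])>30: break
E
```

```text
40 14.18 [481.4 137.   69.8] [-0.3  0.4 -0.6] [-0.07  0.04  0.05] 0.171
37 14.58 [481.4 137.5  66.9] [ 0.5  1.7 -0.8] [ 0.3  -0.01  0.  ] 0.169
35 14.93 [481.9 137.2  65.1] [-0.4  1.4  3.5] [ 0.36 -0.02  0.03] 0.168
34 15.28 [482.  137.2  64.7] [-1.3  1.5  9.6] [ 0.33  0.18 -0.03] 0.169
33 15.63 [482.2 137.2  63.9] [-1.4  2.5  9.8] [ 0.34  0.24 -0.09] 0.172
32 15.98 [481.8 137.2  61.8] [1.7 2.1 1.2] [ 0.39 -0.36 -0.02] 0.176
31 16.33 [481.3 137.1  60.6] [ 0.6  1.9 -1.1] [ 0.47 -0.39  0.  ] 0.171
30 16.68 [481.  137.   59.6] [ 1.4  2.2 -0.7] [ 0.36 -0.25  0.01] 0.172
29 17.03 [480.9 137.   58.7] [0.2 2.2 0.7] [ 0.43 -0.02 -0.01] 0.169
28 17.38 [481.  137.   57.7] [0.4 1.7 1. ] [0.4  0.13 0.05] 0.171
27 17.73 [480.9 136.9  56.3] [ 0.8  1.9 -5.9] [ 0.34 -0.05 -0.04] 0.168
26 18.08 [480.8 136.7  55.2] [  0.6   0.6 -10.9] [ 0.26 -0.17  0.06] 0.174
25 18.43 [481.  136.6  54.9] [-0.6 -0.6 -3.8] [-0.03  0.22 -0.02] 0.175
24 18.78 [481.7 136.8  54.3] [-1.3 -1.2  2.8] [-0.18  0.45 -0.03] 0.172
23.5 19.13 [481.6 136.8  53.5] [-1.8 -0.7  4.3] [-0.26  0.43  0.03] 0.172
```

It snapped in at about 27 mm, with the hooks pulling down 11 N. I'll keep pressing to the stop.

```bash
python3 - <<'E'
from cell import robot
from h import *
q=quat(np.radians(8.25)); u=23.5
while u>15:
    u-=.5
    robot.servo_line([.4813,.137,u/1000+.0298],attitude=q,vel=.02); robot.hold(.2)
    o=robot.get_obs(); print(u,round(o["clock"],2),np.round(np.array(o["eef_pos"])*1000,1),np.round(o["ft_force"],1),np.round(o["ft_torque"],2),round(o["opening"],3))
    if o["ft_force"][2]>20: break
robot.hold(.5); o=robot.get_obs(); print(o["ft_force"],o["eef_pos"],o["clock"])
im=robot.get_image("wrist")[:,:,::-1].copy(); cv2.imwrite("pics/w6.png",im)
im=robot.get_image("scene")[:,:,::-1].copy(); cv2.imwrite("pics/s6.png",cv2.resize(im[180:300,140:300],None,fx=5,fy=5,interpolation=cv2.INTER_CUBIC))
E
```

```text
23.0 19.58 [481.6 136.8  53. ] [-2.5 -1.7  6.3] [-0.33  0.42 -0.02] 0.169
22.5 20.03 [481.7 136.8  52.7] [-1.7 -1.2  6.4] [-0.34  0.52  0.07] 0.17
22.0 20.48 [481.6 136.8  52.3] [-1.7 -1.5  7.5] [-0.4   0.54  0.01] 0.173
21.5 20.93 [481.6 136.8  51.9] [-2.7 -1.6  8.5] [-0.35  0.66 -0.01] 0.172
21.0 21.38 [481.7 136.8  51.8] [-2.9 -0.5 13. ] [-0.46  0.81  0.02] 0.17
20.5 21.83 [481.7 136.8  51.8] [-3.  -1.4 16.1] [-0.51  1.05  0.03] 0.173
20.0 22.28 [481.7 136.8  51.7] [-4.6 -0.9 20.5] [-0.58  1.34 -0.01] 0.17
[-4.80847677 -1.98554547 21.43093879] [0.48167247 0.13680781 0.05177849] 22.7833
```

View pics/w6.png

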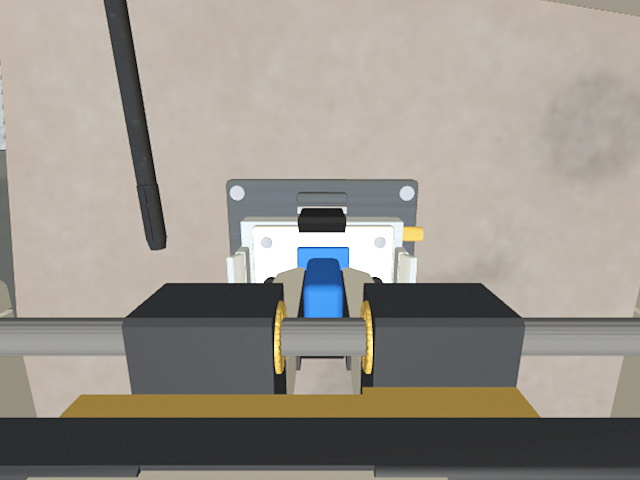

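View pics/s6.png

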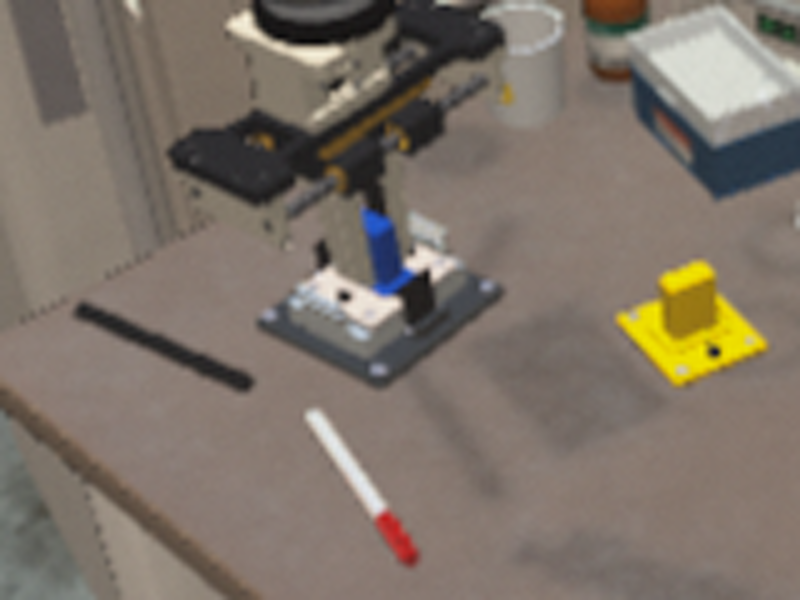

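The cover stopped hard at an underside height of 22.0 mm under 21 N. The +y hook overlaps the plate edge (hook down to row 231, edge at 225), and in the scene crop both clips stand upright over the edges (at (417,300) and (322,255)). Handing in.

```bash
python3 -c "
from cell import robot
o=robot.get_obs(); print(o['ft_force'],o['gripper_force']); print(robot.sign_off())"
```

```text
[-5.00177237 -2.19441477 20.92319871] 30.007498562335968
the job is handed in; nothing more can be done
None
```

The white cover is snapped under both clips and held down on the block at about 21 N with the gripper still on it; I handed the job in at about 23 s, with the grip at the interface's fixed 30 N rather than the advised 40 N.

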